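# Tip the standing paperback flat in the drawer and shut it

## Task

The drawer of the low white chest cannot be shut because a paperback has been left standing on end in it. With your fingertips, push the book over from high up near its top edge so that it falls flat on the bare drawer bottom, beside the spectacle case and not on it, and then push the drawer fully shut without slamming it. Pick nothing up, and leave everything around the chest where it is.

Things in the scene. Friction and masses are not known exactly. Their poses are not given: they have to be found in the camera images.
- chest: fixed low white drawer chest. Origin: the middle of its carcass front, at table height. Its x axis points from the chest's front to its back, y to the left of a person facing the front, z up. The carcass is 280 deep (x) x 388 wide (y) mm; its top ends 125 mm above the table and overhangs this front by 6 mm. The drawer comes out towards -x.
- drawer (a joint): how far the drawer is pulled out of the chest, in m: 0 is fully shut, its front flush with the carcass; 0.215 is fully out. It slides with about 2 N of friction (a little more if pushed fast) and stays where it is left. To shut it, push its front along the chest's +x.
- drawer_face (a point): centre of the outer face of the drawer front, 65 mm above the table; moves with the drawer, axes as the chest's. The flat white front is 350 mm wide (y), 80 mm high (40 up, 40 down from here), 16 mm thick. A black cup pull, 96 mm wide (108 with its flange), 36 mm high, standing 26 mm out, sits in the middle; the face is bare to both sides of it.
- drawer_floor (a point): on the drawer's inner bottom, 34 mm above the table: middle of the edge where it meets the drawer front; moves with the drawer, axes as the chest's. The bare plywood bottom runs from here 236 mm back (x) and 164 mm to each side (y). The 10 mm thick side walls and back end 54 mm above it, the front 71 mm. The opening in the chest leaves 74 mm of height above this bottom.
- book: dark paperback standing on end near one side of the drawer: 105 wide (own x) x 25 thick (own y) x 148 high (own z) mm, about 0.18 kg. Origin: centre of the end it stands on. Its covers (the faces across own y) face the drawer's two sides within 0.15 rad. Pushed near the top it tips over its lower edge and, past about 10 degrees, falls by itself.
- book_middle (a point): centre of the book, 74 mm along its own z axis from its origin.
- case: black hard spectacle case lying in the drawer near the side away from the book, its length front to back: 150 (own x) x 56 (own y) x 36 (z) mm, 0.12 kg. Origin: centre of its underside. Between it and the book the drawer bottom is bare.
- mug: white mug standing beside the drawer, 80 mm across, 92 mm high, with a handle; origin: centre of its underside.
- tumbler: plain glass tumbler standing beside the drawer, 72 mm across, 95 mm high; origin: centre of its underside.
- candle: candle in a glass jar on the table, in front of the drawer and towards the chest's +y side, 72 mm across, 78 mm high; origin: centre of its underside.
- remote: black remote control lying on the table in front of the drawer, towards the chest's -y side, 42 x 155 x 18 mm (x, y, z); origin: centre of its underside.
- plant: small succulent in a terracotta pot at the left of the table, 94 mm across, about 120 mm high; origin: centre of its underside.
- cards: brown card-game carton standing on the table at the right, 63 x 20 x 88 mm (x, y, z); origin: centre of its underside.
Things that resemble listed ones, but are neither listed nor needed, are in the scene too. There is more than one size of the book; the job needs the smallest.

How it is judged:
By the outcome, as a careful person would: the job done as asked, in the order asked, and still so for the second after the job is handed in, with the robot touching nothing.
It also fails if it takes over 48 s, if anything falls off the work surface, if the arm or the gripper's body presses on something with over 40 N, if the wrist force passes 120 N, or if a joint passes its speed limit or range.

## Robot

A 7-joint arm with a two-finger parallel gripper is mounted at the origin on the work surface. World frame = base frame: x ahead of the robot, y to its left, z up, the work surface at z = 0. Lengths are in m, angles in rad, forces in N, time in s.
With the tool pointing down it reaches from about 0.425 to 0.925 m from the base axis. Payload 6.8 kg.
Tool frame: the origin (TCP) lies at the very end of the fingers, on their centre line; the grasp point (between the pads) lies 19 mm behind it (grip_point_offset is the distance from the TCP to the grasp point, in m); z points along the fingers, y is the line along which they close (so a half turn about z gives the same grasp; the last joint's range is limited). The gripper opens to 88 mm and grips with 3 to 60 N. Pads are 20 mm wide; open, the fingers measure 115 mm over their backs; the gripper's body (75 mm by 178 mm) begins 61 mm behind the grasp point.
Start: joints at [-1.401, 0.477, 0.022, 1.555, -0.011, 1.109, -0.083], TCP at [0.185, 0.649, 0.223] pointing down, gripper open.
Joint ranges: [-2.96, 2.96], [-0.34, 2.1], [-1.41, 1.46], [0.24, 2.44], [-1.37, 4.51], [0.17, 1.92], [-2.96, 2.96]. Speed limits (rad/s): [2.39, 2.39, 3.14, 3.14, 3.14, 3.14, 3.14].

## Interface

Orientations are given as a rotation vector (axis times angle).
In Python, from rig import * gives the robot as it stands. Calls block until the motion is done:
- movep(position, orientation): joint-space move of the TCP to a pose.
- movel(position, orientation=None, rate=0.15, max_force=None): straight line of the TCP; orientation=None keeps the orientation; rate is the mean speed in m/s. With max_force (N) it stops when the force on the tool has changed by that much, and returns True; else False.
- move_joints(angles): joint-space move.
- grip(opening): finger opening in m; the grip force is fixed at half the most; returns when the fingers have stopped.
- pause(seconds).
- solve_ik(position, orientation): joint angles nearest the present ones, or None.
- get_state(): the state.
- capture(name): name is "scene" or "top" or "wrist"; returns a dict with "img" (400x640x3 uint8, blue, green, red), "fovy" (degrees; the focal length in pixels is half the picture's height over the tangent of half this angle, whatever the lens; pixels are square), "cx", "cy" (the principal point, pixels), "k1" (the pictures are not rectified: a ray, as slopes to the right and down, at radius r is drawn at 1 + k1 r^2 times it, then the intrinsics apply), "extrinsics" (4x4, takes a point from camera to world coordinates); the wrist camera has in their place "hand_eye" (4x4, takes a point from camera to tool coordinates, whose origin is the TCP and whose axes are the flange's). Camera axes: x right, y down, z forward; pixel columns grow to the right and rows downward; lengths in m; the calibration is good to about 2 mm. A picture is of the moment at which its call begins: read the wrist's pose just before it. There is no depth.
A pose or a line that the arm cannot do raises MotionError and nothing moves.
- job_done(): hands the job in; it is judged then, once.
The state is a dict: "time_s": time; "joints": joint angles; "joint_vel": joint speeds; "effort": joint torques, N m; "eef_pos": TCP position; "eef_rot": TCP orientation; "ft_force": force on the tool from outside, world axes, zero at the start; "wrist_torque": the same for the moment, N m; "gripper_width": finger opening in m; "grasp_force": force on a finger pad.
Only numpy, scipy, OpenCV 4.12 (cv2) and the standard library are available. Lean on these libraries where they do the work, as an engineer would, in place of code of your own. Each camera call takes 0.05 s, during which the arm holds its last target. There are 200 camera calls.

## Working session

There is one attempt and no reset: what is moved stays moved. The work goes in short steps, each a Python script; the robot and the scene stay as the last script left them, time stands still between calls to the robot, and variables do not carry over. Pictures are saved under pics/ and viewed, at most 10 in all, crops included, and the job is handed in when it is done.

```bash
mkdir -p pics; python3 - <<'E'
from rig import *
import cv2
for n in ("scene","top"):
    c=capture(n); cv2.imwrite(f"pics/{n}0.png",c["img"])
    print(n,c["fovy"],c["cx"],c["cy"],c["k1"],c["extrinsics"].tolist() if hasattr(c["extrinsics"],"tolist") else c["extrinsics"])
s=get_state();print(s["time_s"],s["eef_rot"],s["gripper_width"])
E
```

```text
scene 55.417230636417386 317.0459276974286 207.13380196247218 -0.030511914703516774 [[-0.1961396133895263, 0.6050220300734048, -0.7716719479061446, 1.4813376165237548], [0.9805584089624715, 0.12572837239961476, -0.15065717037941112, 0.20660814981063233], [0.005870150968613754, -0.7862192566323979, -0.617919753550577, 0.831467827549506], [0.0, 0.0, 0.0, 1.0]]
top 57.7078809016697 320.9951026907312 194.81098944452205 -0.021886970162391852 [[0.009128132450040892, -0.9876365190989943, 0.15649531411514117, 0.3455098879951965], [-0.9999043328113998, -0.010641666440586669, -0.008836297887513936, 0.003924848061477364], [0.01039242141967422, -0.15639968375092542, -0.9876391732306119, 1.1118539308581743], [0.0, 0.0, 0.0, 1.0]]
0.1 [-4.34779004e-01 -3.11128558e+00  2.38879161e-03] 0.08760489489733682
```

View pics/scene0.png

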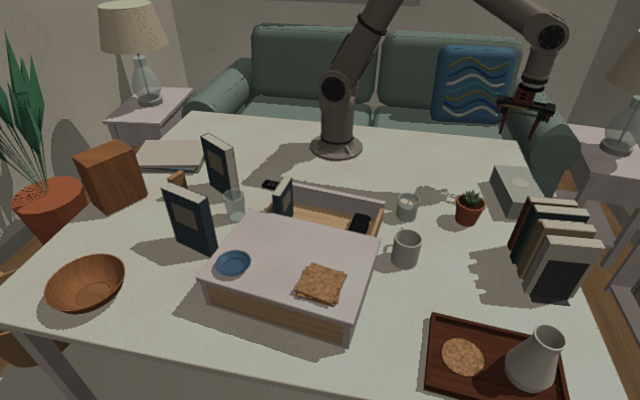

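View pics/top0.png

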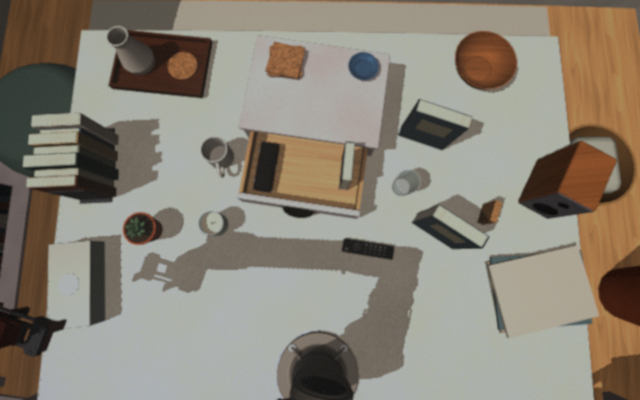

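The chest faces the robot. The drawer is open about (240-365, 130-215) in the top view, with the small book at (347,165) on the right side and the case at (266,167). I'll enlarge both views.

```bash
python3 - <<'E'
import cv2
a=cv2.imread("pics/top0.png")[120:225,190:390]; cv2.imwrite("pics/topc.png",cv2.resize(a,None,fx=4,fy=4,interpolation=cv2.INTER_CUBIC))
a=cv2.imread("pics/scene0.png")[165:265,225:400]; cv2.imwrite("pics/scenec.png",cv2.resize(a,None,fx=4,fy=4,interpolation=cv2.INTER_CUBIC))
E
```

```text
(no output)
```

View pics/topc.png

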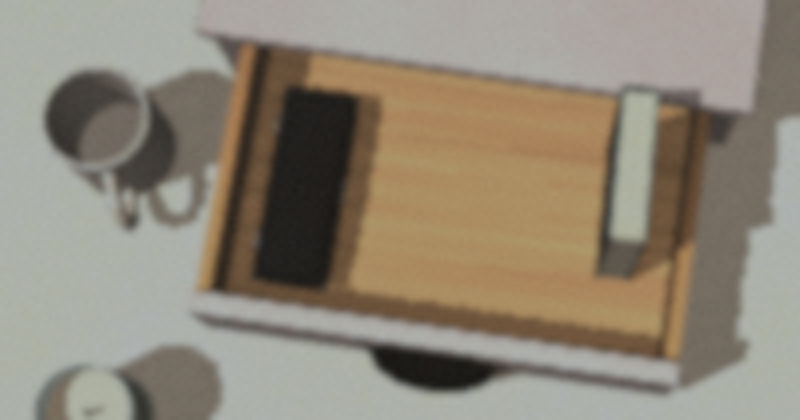

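View pics/scenec.png

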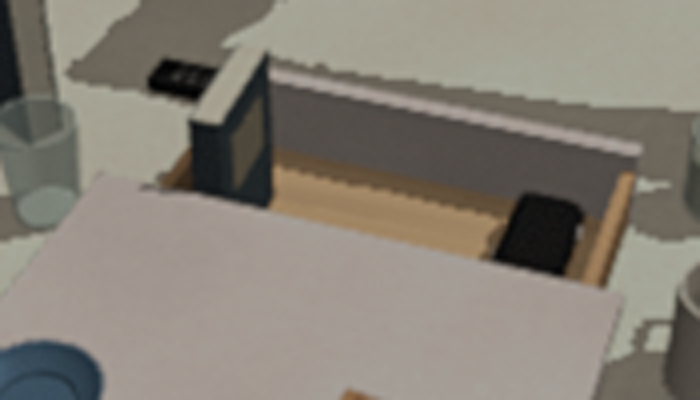

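```bash
cat > h.py <<'E'
from rig import *
import numpy as np, cv2
def ray(c,uv,z):
    f=200/np.tan(np.radians(c["fovy"]/2)); E=np.array(c["extrinsics"])
    d=np.array([(uv[0]-c["cx"])/f,(uv[1]-c["cy"])/f]); p=d.copy()
    for _ in range(10): p=d/(1+c["k1"]*(p@p))
    r=E[:3,:3]@np.array([*p,1]); o=E[:3,3]
    return o+r*(z-o[2])/r[2]
def proj(c,P,E=None):
    E=np.array(c["extrinsics"]) if E is None else E
    q=np.linalg.inv(E)@np.array([*P,1]); s=q[:2]/q[2]
    f=200/np.tan(np.radians(c["fovy"]/2))
    return s*(1+c["k1"]*(s@s))*f+[c["cx"],c["cy"]]
E
python3 - <<'E'
from h import *
c=capture("top"); np.set_printoptions(precision=4,suppress=True)
for n,u,v,z in [("carcL",197,33,.125),("carcR",755,110,.125),("frIL",200,290,.105),("frIR",672,357,.105),
 ("bk bl",625,88,.182),("bk br",658,90,.182),("bk fr",645,243,.182),("bk fl",610,238,.182),("bk foot fl",598,274,.034),
 ("wallL back",253,46,.088),("wallR back",705,112,.088),("wallR front",670,355,.088),
 ("case",288,90,.07),("case",356,96,.07),("case",328,287,.07),("case",255,277,.07),("mug",97,115,.092),("candle",85,400,.078)]:
    print(n,ray(c,(190+u/4,120+v/4),z))
s=capture("scene")
for n,u,v,z in [("bk fl?",265,52,.182),("bk bl",238,125-5,.182),("bk br",192,118,.182),("frIR",640,150,.105),("carc",105,175,.125),("carcL",622,292,.125)]:
    print("S",n,ray(s,(225+u/4,165+v/4),z))
E
```

```text
carcL [0.6903 0.2285 0.125 ]
carcR [ 0.6386 -0.1664  0.125 ]
frIL [0.5092 0.2224 0.105 ]
frIR [ 0.4653 -0.1089  0.105 ]
bk bl [ 0.6357 -0.0702  0.182 ]
bk br [ 0.6346 -0.0922  0.182 ]
bk fr [ 0.5309 -0.0831  0.182 ]
bk fl [ 0.534  -0.0602  0.182 ]
bk foot fl [ 0.5362 -0.0614  0.034 ]
wallL back [0.6938 0.1953 0.088 ]
wallR back [ 0.6476 -0.1362  0.088 ]
wallR front [ 0.4687 -0.1094  0.088 ]
case [0.6661 0.1714 0.07  ]
case [0.6621 0.1207 0.07  ]
case [0.5181 0.1371 0.07  ]
case [0.5249 0.1904 0.07  ]
mug [0.639  0.3057 0.092 ]
candle [0.4333 0.3067 0.078 ]
S bk fl? [ 0.545  -0.0572  0.182 ]
S bk bl [ 0.6339 -0.0544  0.182 ]
S bk br [ 0.6383 -0.0875  0.182 ]
S frIR [0.5075 0.2341 0.105 ]
S carc [ 0.6467 -0.1563  0.125 ]
S carcL [0.6975 0.2306 0.125 ]
```

```bash
cat >> h.py <<'E'
from scipy.spatial.transform import Rotation as Ro
YAW=-.132; O=np.array([.671,.034,0]); C=np.array([[np.cos(YAW),-np.sin(YAW),0],[np.sin(YAW),np.cos(YAW),0],[0,0,1]])
W=lambda x,y,z: O+C@np.array([x,y,z])
def rot(t=0,yalong="x",s=1):   # chest-frame tool: z=(sin t,0,-cos t)
    z=np.array([np.sin(t),0,-np.cos(t)])
    y=s*(np.array([0,1,0]) if yalong=="y" else np.array([np.cos(t),0,np.sin(t)]))
    return Ro.from_matrix(C@np.column_stack([np.cross(y,z),y,z])).as_rotvec()
E
python3 - <<'E'
from h import *
np.set_printoptions(precision=3,suppress=True)
c=capture("top")
for n,u,v,z in [("remoteL",343,245,.018),("remoteR",393,252,.018),("tumbler",405,182,.095),("tall1",402,125,.2),("tall2",415,222,.2)]: print(n,ray(c,(u,v),z))
for s in (1,-1):
    print("push",s,solve_ik(W(-.072,-.167,.27),rot(0,"x",s)),solve_ik(W(-.072,-.167,.16),rot(0,"x",s)))
    for t in (0,.2,.35,.5):
        for x,z in ((-.235,.06),(-.012,.06)): print(s,t,x,solve_ik(W(x,.1,z),rot(t,"y",s)))
E
```

```text
remoteL [ 0.368 -0.073  0.018]
remoteR [ 0.348 -0.223  0.018]
tumbler [ 0.546 -0.245  0.095]
tall1 [ 0.679 -0.216  0.2  ]
tall2 [ 0.423 -0.242  0.2  ]
push 1 [-0.608  0.42   0.963  1.753 -0.373  1.165  0.333] [-0.612  0.613  1.02   1.87  -0.616  1.013  0.541]
1 0 -0.235 [-0.645  0.404  0.201  2.157 -0.141  0.592  1.096]
1 0 -0.012 [-0.453  0.676  0.24   1.66  -0.203  0.83   1.312]
1 0.2 -0.235 [-0.758  0.346  0.22   2.289  0.148  0.363  0.748]
1 0.2 -0.012 [-0.499  0.6    0.226  1.824 -0.075  0.55   1.177]
1 0.35 -0.235 [-0.972  0.342  0.373  2.391  0.596  0.211  0.234]
1 0.35 -0.012 [-0.521  0.561  0.196  1.939  0.182  0.347  0.907]
1 0.5 -0.235 None
1 0.5 -0.012 [-0.62   0.554  0.266  2.049  0.762  0.17   0.286]
push -1 [-0.755  0.595  1.284  1.76  -0.601  1.254 -2.589] [-0.714  0.791  1.272  1.875 -0.841  1.148 -2.4  ]
-1 0 -0.235 [-1.021  0.486  0.681  2.179 -0.517  0.638 -1.674]
-1 0 -0.012 [-0.728  0.771  0.67   1.68  -0.585  0.9   -1.524]
-1 0.2 -0.235 [-1.104  0.409  0.646  2.309 -0.352  0.358 -1.9  ]
-1 0.2 -0.012 [-0.766  0.675  0.609  1.843 -0.523  0.591 -1.585]
-1 0.35 -0.235 [-1.069  0.359  0.489  2.396  0.409  0.184 -2.723]
-1 0.35 -0.012 [-0.781  0.622  0.551  1.956 -0.434  0.35  -1.683]
-1 0.5 -0.235 None
-1 0.5 -0.012 [-1.017  0.713  0.818  2.073 -1.241  0.243 -0.975]
```

```bash
python3 - <<'E'
from h import *
grip(0.0)
s=get_state(); p=np.array(s["eef_pos"]); R=rot(0,"x",1)
movel([*p[:2],.32],rate=.2)
movep(W(-.072,-.168,.30),R)
movel(W(-.072,-.168,.162),R,rate=.15)
c=capture("top"); cv2.imwrite("pics/t1.png",cv2.resize(c["img"][90:250,190:430],None,fx=3,fy=3,interpolation=cv2.INTER_CUBIC))
s=get_state(); print(s["time_s"],s["eef_pos"],s["gripper_width"],s["ft_force"])
E
```

```text
6.3833 [ 0.57822109 -0.1233484   0.16301889] 0.0006763963139130143 [-0.35888545  0.15439582 -0.59694165]
```

View pics/t1.png

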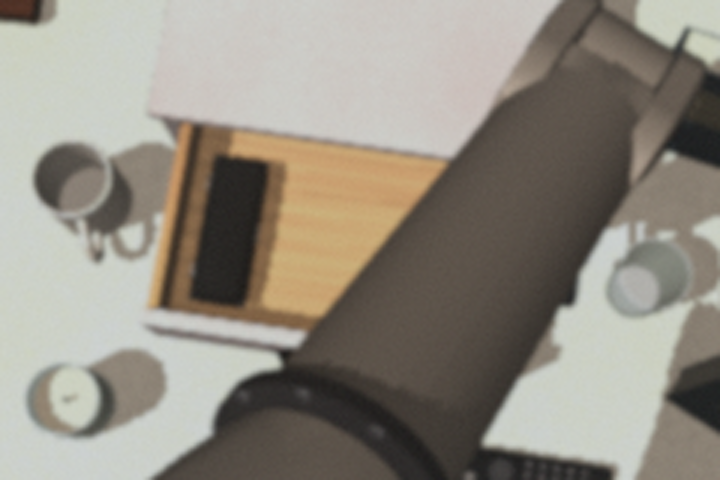

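The arm hides the book from above, but the case and surroundings are untouched. Next I push slowly and look with the scene camera.

```bash
python3 - <<'E'
from h import *
R=rot(0,"x",1)
h=movel(W(-.072,-.108,.162),R,rate=.04,max_force=12)
pause(.8)
s=get_state(); print(h,s["time_s"],s["ft_force"])
a=capture("scene")["img"]; cv2.imwrite("pics/s2.png",cv2.resize(a[120:270,180:430],None,fx=3,fy=3,interpolation=cv2.INTER_CUBIC))
E
```

```text
False 8.8333 [-0.21186187  0.82626928 -1.00183542]
```

View pics/s2.png

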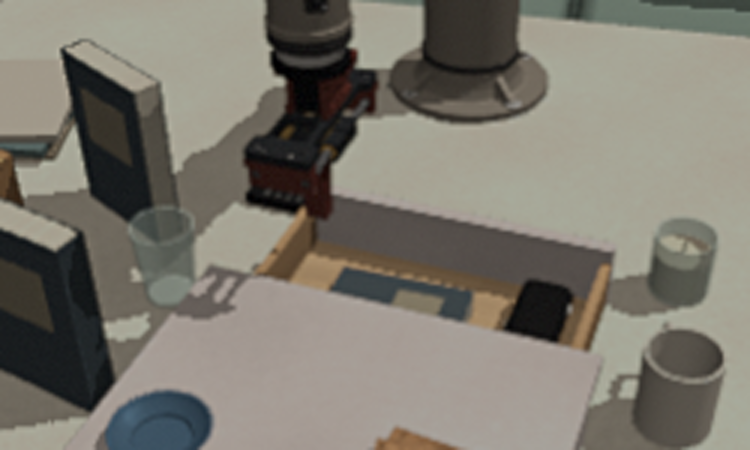

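The book lies flat on the bare bottom, with its far end near (470,295), clear of the case at (540,305). Next I retreat and close the drawer.

```bash
python3 - <<'E'
from h import *
R=rot(0,"x",1); Rt=rot(.3,"y",1)
print([solve_ik(W(-.24,.1,z),Rt) is not None for z in (.2,.055)])
movel(W(-.075,-.115,.29),R,rate=.2)
c=capture("top"); cv2.imwrite("pics/t3a.png",c["img"])
movep(W(-.24,.1,.2),Rt)
c=capture("top"); cv2.imwrite("pics/t3.png",cv2.resize(c["img"][90:250,190:430],None,fx=3,fy=3,interpolation=cv2.INTER_CUBIC))
s=get_state(); print(s["time_s"],s["eef_pos"],s["joints"])
E
```

```text
[True, True]
10.8917 [0.44755475 0.16382342 0.20048126] [-1.35902885  0.02296458  0.76088125  2.26491329  0.3047045   0.65695912
  0.611501  ]
```

View pics/t3.png

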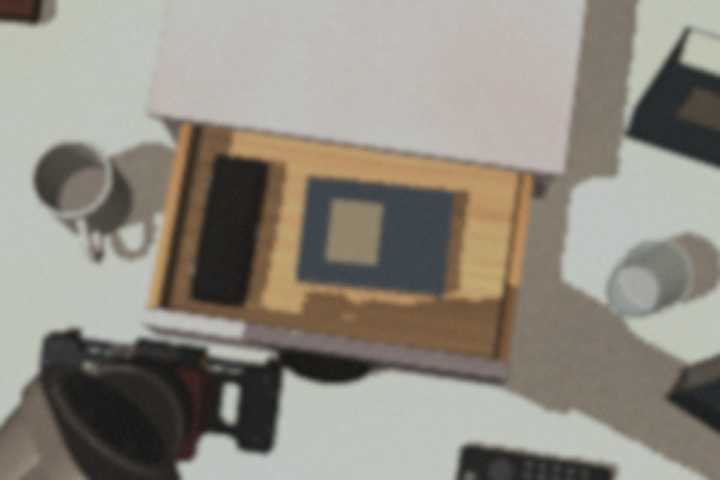

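The book is flat at crop (295-455, 178-295), well clear of the case. The gripper is in front of the drawer's left half. Next I lower it and push.

```bash
python3 - <<'E'
from h import *
Rt=rot(.3,"y",1)
movel(W(-.24,.1,.055),Rt,rate=.12)
inv=lambda: C.T@(np.array(get_state()["eef_pos"])-O)
print(get_state()["ft_force"])
print("hit",movel(W(-.215,.1,.055),Rt,rate=.03,max_force=15),inv(),get_state()["ft_force"])
print(movel(W(-.035,.1,.055),Rt,rate=.05,max_force=15),inv(),get_state()["ft_force"])
print(movel(W(.004,.1,.055),Rt,rate=.015,max_force=7),inv(),get_state()["ft_force"],get_state()["time_s"])
a=capture("top")["img"]; b=capture("scene")["img"]
k=lambda i:cv2.resize(i,(400,300),interpolation=cv2.INTER_CUBIC)
cv2.imwrite("pics/m4.png",np.hstack([cv2.resize(a[100:250,190:390],(400,300)),cv2.resize(b[150:300,200:400],(400,300))]))
E
```

```text
[ 0.05197554 -0.06628378  0.05103244]
hit False [-0.21518636  0.09988601  0.05491736] [-0.39351723 -1.25708626 -0.01410375]
False [-0.03504091  0.10006477  0.05502962] [-1.80755556 -0.73081817 -1.01549675]
True [-0.00853032  0.09975032  0.05415664] [-0.69581756  0.39388714  0.86301974] 18.6833
```

View pics/m4.png

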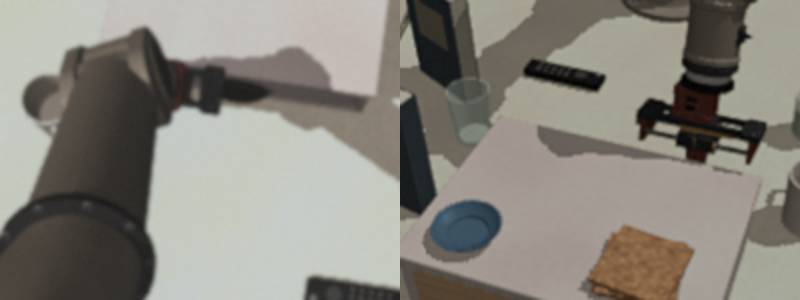

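The stop was felt where it was expected. I'll press once more to confirm, then retreat and check.

```bash
python3 - <<'E'
from h import *
Rt=rot(.3,"y",1); inv=lambda: C.T@(np.array(get_state()["eef_pos"])-O)
print(movel(W(.004,.1,.055),Rt,rate=.012,max_force=12),inv(),get_state()["ft_force"])
movel(W(-.06,.1,.055),Rt,rate=.08)
movel(W(-.09,.1,.25),Rt,rate=.2)
move_joints([-1.401,0.3,0.022,1.555,-0.011,1.109,-0.083])
pause(.3)
a=capture("top")["img"]; b=capture("scene")["img"]
cv2.imwrite("pics/m5.png",np.hstack([cv2.resize(a[60:260,110:430],(480,300)),cv2.resize(b[130:290,220:390],(319,300))]))
cv2.imwrite("pics/t5.png",a); s=get_state(); print(s["time_s"],s["ft_force"])
E
```

```text
True [-0.00850345  0.0987043   0.05252917] [ 0.98396244 -0.16010565  0.02191705]
23.9583 [0.41421885 0.01591272 0.09049916]
```

View pics/m5.png

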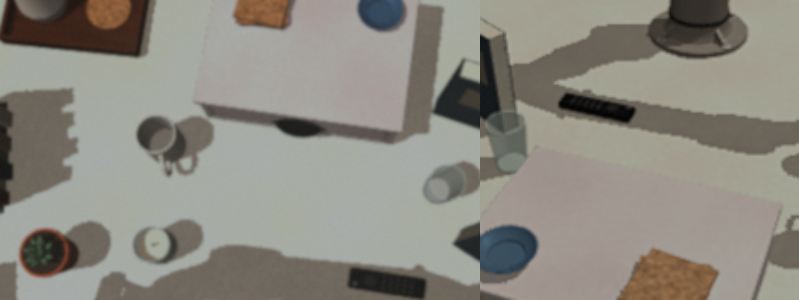

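The drawer is flush: only the cup pull shows, at (300,127). Everything around the chest is where it was.

```bash
python3 -c "
from rig import *
print(job_done())"
```

```text
the job is handed in; nothing more can be done
None
```

I tipped the book flat onto the bare drawer bottom, clear of the spectacle case, then pushed the drawer gently shut until it hit its stop. Nothing around the chest looked moved in the final pictures, and I handed the job in at about 24 s.

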